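# Gauge the seat depth of an eyepiece tube

## Robot

A 6-joint arm with a two-finger parallel gripper is mounted at the origin on the work surface. World frame = base frame: x ahead of the robot, y to its left, z up, the work surface at z = 0. Lengths are in m, angles in degrees, forces in N, time in s.
With the tool pointing down it reaches from about 0.4 to 0.825 m from the base axis. Payload 7 kg.
Tool frame: the origin (TCP) lies between the finger pads; the fingertips stand 22 mm ahead of it and the grasp point (between the pads) lies 3 mm ahead of it; z points along the fingers, y is the direction in which the jaws open and shut (so a half turn about z gives the same grasp; the last joint's range is limited). The gripper opens to 88 mm and grips with 3 to 60 N. Pads are 19 mm wide; open, the fingers measure 130 mm over their backs; the gripper's body (78 mm by 193 mm) begins 47 mm behind the grasp point.
Start: joints at [90.648, 20.546, 0.682, 0, -70.136, -16.507], TCP at [0.184, 0.649, 0.249] pointing down, gripper open.
Joint ranges: [-176.03, 176.03], [-82.01, 121.73], [-58.28, 71.71], [-173.87, 95.51], [-174.79, -0.11], [-173.66, 173.66]. Speed limits (degrees/s): [136.94, 136.94, 172.46, 180, 180, 180].

## Interface

Orientations are given as [roll, pitch, yaw] about the fixed x, y, z axes, in that order (R = Rz(yaw) Ry(pitch) Rx(roll)).
In Python, from plant import telemetry, cams, r gives the robot as it stands.
- The arm moves only by the tool carry_out, never from a script. Its argument "commands" is one flat list of numbers, 5 for each row, row after row: the shift along the world's x, y, z as a fraction of full scale, then the turn about the world's z as a fraction of full scale, then the gripper's target within -1 to 1 (shut at 1, half-way at 0, fully open at -1). In form: [x, y, z, turn, claw, x, y, z, turn, claw, ...]. A call has 1 to 8 rows; each row shifts and turns the commanded pose from where the row before left it; what a row does not reach is not made up. Full scale, the value 1, is 0.04 m for a shift and 4 degrees for a turn. A row lasts 1/10 s, in which the tool goes at most 50 mm and 8.59 degrees, less where a joint would pass 70% of its speed; a pose out of reach is approached as far as the arm can. A call with a number of a shift or a turn outside -1 to 1 is refused whole. A call with a gripper value outside its range is refused whole. The fingers move at their own pace and stop on an object; "grip_force" is the grip in N (left out, the last holds). Time passes only in rows, so rows that do not move let the fingers close. It gives the time, the measured TCP pose, the force and the opening at its end, in the units of the state.
- telemetry.get_state(): the state, without advancing time (a new reading comes with each control period).
- cams.capture(name): name is "side" or "top"; returns a dict with "frame" (480x640x3 uint8, red, green, blue), "camera_matrix" (3x3 intrinsics, pixels), "k1" (the pictures are not rectified: a ray, as slopes to the right and down, at radius r is drawn at 1 + k1 r^2 times it, then the intrinsics apply), "camera_from_world" (4x4, takes a point from world to camera coordinates). Camera axes: x right, y down, z forward; pixel columns grow to the right and rows downward; lengths in m; the calibration is good to about 2 mm. A picture is of the moment at which its call begins. There is no depth.
- r.close_job(): hands the job in, once; it reports no verdict.
The state is a dict: "time_s": time; "joints": joint angles; "qd": joint speeds; "joint_torque": joint torques, N m; "tcp_pos": TCP position; "eef_rot": TCP orientation; "contact_force": force on the tool from outside, world axes, zero at the start; "moment": the same for the moment, N m; "gripper_width": finger opening in m.
Only numpy, scipy, OpenCV 4.12 (cv2) and the standard library are available. Lean on these libraries where they do the work, as an engineer would, in place of code of your own. Each camera call takes 0.05 s, during which the arm holds its last target. There are 200 camera calls.

## Task

Take the depth rod out of its holder and lower it, head up and without dropping it, into the tube with the flared mouth and round foot until it rests on the stop inside, and let go of it there. Then read how far it sticks out by sliding the height gauge's pointer down its post until the pointer is level with the top of the rod, and leave both standing there.

Things in the scene. Friction and masses are not known exactly. Their poses are not given: they have to be found in the camera images.
- rod: Depth rod: loose upright steel rod, 150 mm long, 0.18 kg. Round shaft 16 mm thick with fine dark rings; the top 30 mm is a round dark head, 26 mm thick, to grip. Origin at half its length on its axis (75 mm below the top, 60 mm below mid-head); z up along it. Starts 40 mm deep in the hole of a black block 70 x 70 x 50 mm, foot 10 mm above the table: lift it 45 mm straight up to free it.
- tube_mouth (a point): Centre of the rim of the tube to gauge, 110 mm above the table; z up. Fixed upright aluminium tube on a round black foot 90 mm wide; funnel mouth 44 mm wide inside, narrowing over 20 mm to a 22 mm bore. A fixed stop is hidden 45 to 95 mm below the rim, so 55 to 105 mm of the rod stays out; it may lean 9 degrees. Not the other tube: straight, 78 mm high, square foot.
- pointer (a point): Height gauge's pointer: level steel bar 14 mm wide, 8 mm thick, from a black collar on an upright steel post (301 mm high) to a cone tip. This point is at mid-thickness, 95 mm from the post's axis, 35 mm short of the tip; z up, +y to the post. Slides vertically only, held by 5 N friction where left; starts 238 to 252 mm above the table, above where the rod will stand; lowest 120 mm.
- pointer_grip (a point): Centre of the black grip tab standing on the pointer bar, 22 mm straight above point pointer and moving with it. Tab 14 mm wide along x, 30 mm long along y, 36 mm high (top 18 mm above this point); z up, +y to the post. Grip it across x from above, or push on its top; the bar below it is no wider than the tab.

How it is judged:
By the outcome, as a careful person would: the job done as asked, in the order asked, and still so for the second after the job is handed in, with the robot touching nothing.
It also fails if it takes over 56 s, if anything falls off the work surface, if the arm or the gripper's body presses on something with over 40 N, if the wrist force passes 120 N, or if a joint passes its speed limit or range.

## Working session

There is one attempt and no reset: what is moved stays moved. The work goes in short steps, Python scripts to look and compute and a tool call to move; the robot and the scene stay as the last step left them, time stands still between calls to the robot, and variables do not carry over. Pictures are saved under pics/ and viewed, about 8 in all and at most 12, crops included, and the job is handed in when it is done.

Besides the shell and the picture viewer there is one more tool, called as name(argument=value, ...), one argument or row to a line, values as JSON. carry_out: Moves the arm, as the interface text tells. Shift numbers are shares of 0.04 m and turn numbers shares of 4 degrees, none past 1 either way. Its arguments: {"type":"object","properties":{"commands":{"type":"array"},"grip_force":{"type":"number"}},"required":["commands"]}

```bash
mkdir -p pics; ls
cat > h.py <<'E'
import numpy as np, cv2
from plant import telemetry, cams, r
def cap(n,f):
    c=cams.capture(n); cv2.imwrite(f'pics/{f}.png',c['frame'][:,:,::-1]); np.savez(f'pics/{f}.npz',**c); return c
def load(f): return dict(np.load(f'pics/{f}.npz'))
def ray(c,u,v):
    K=c['camera_matrix']; k=float(c['k1'])
    d=cv2.undistortPoints(np.array([[[u,v]]],float),K,np.array([k,0,0,0.]))[0,0]
    T=c['camera_from_world']; R=T[:3,:3]; o=-R.T@T[:3,3]; w=R.T@np.array([d[0],d[1],1]); return o,w/np.linalg.norm(w)
def plane(c,u,v,z):
    o,w=ray(c,u,v); return o+w*(z-o[2])/w[2]
def tri(c1,p1,c2,p2):
    o1,a=ray(c1,*p1); o2,b=ray(c2,*p2)
    s=np.linalg.lstsq(np.stack([a,-b],1),o2-o1,rcond=None)[0]
    P,Q=o1+a*s[0],o2+b*s[1]; return (P+Q)/2,np.linalg.norm(P-Q)
def proj(c,p):
    T=c['camera_from_world']
    return cv2.projectPoints(np.array([p],float),cv2.Rodrigues(T[:3,:3])[0],T[:3,3],c['camera_matrix'],np.array([float(c['k1']),0,0,0]))[0][0,0]
E
python3 - <<'E'
from h import *
for n in('side','top'):
    c=cap(n,n+'0'); T=c['camera_from_world']; print(n,-T[:3,:3].T@T[:3,3],T[2,:3],c['camera_matrix'][0,0],c['k1'])
print(telemetry.get_state())
E
```

```text
pics
side [ 0.2271089  -0.62868795  0.61531609] [ 0.38236455  0.73913101 -0.55451123] 465.53180654793874 -0.0036681502697132142
top [ 0.40921541 -0.01590156  0.9270667 ] [ 1.84701918e-01 -8.71804658e-04 -9.82794201e-01] 485.9172252366891 -0.03929247592886905
{'time_s': 0.1, 'joints': array([ 9.06468475e+01,  2.05875776e+01,  6.38535230e-01, -1.76677431e-02,
       -7.01361538e+01, -1.65069017e+01]), 'qd': array([-0.12380585, -0.10497369,  0.28073765,  0.03951706,  0.00819224,
        0.06293981]), 'joint_torque': array([-3.17906008e-03, -5.84162199e+01,  2.93750596e+01,  7.01564491e+00,
        1.01084015e-02, -4.01283819e-05]), 'tcp_pos': array([0.18438279, 0.64890151, 0.24771008]), 'eef_rot': array([ 1.79913596e+02, -8.28396233e-03, -1.58660635e+01]), 'contact_force': array([0.4636786 , 0.2191415 , 0.72689426]), 'moment': array([-0.04285132,  0.01208357,  0.02431362]), 'gripper_width': 0.0876465335261628}
```

View pics/side0.png

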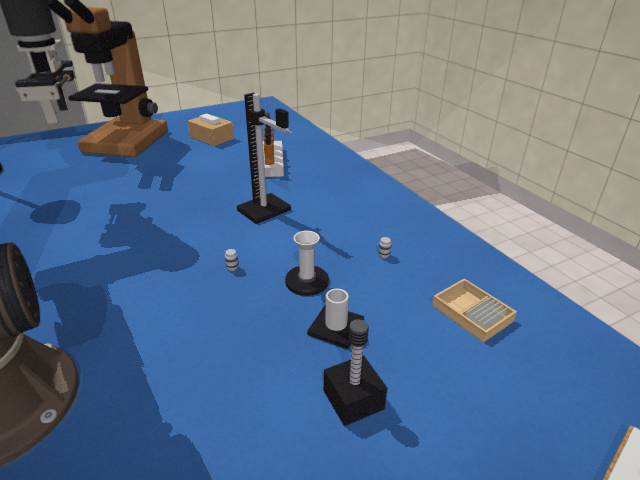

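View pics/top0.png

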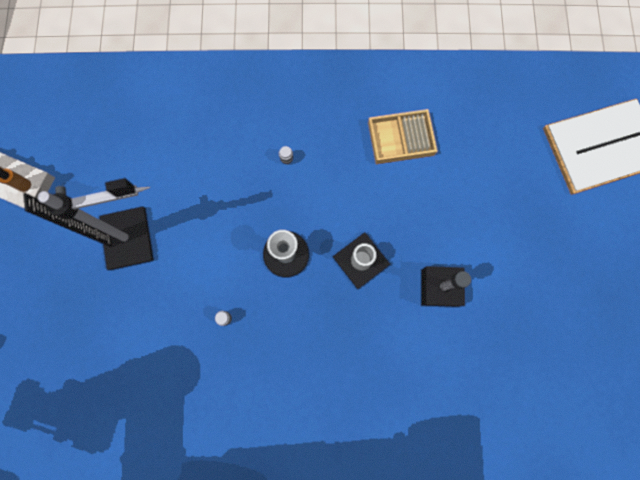

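The side view shows the rod head at about (359,328), the flared tube mouth at (306,239) and the tab at (282,118). The top view shows them at (463,279), (282,245) and (120,187). Next I'll zoom in to get exact pixels.

Run:
```python
from h import *
out=np.zeros((540,800,3),np.uint8)
for j,(n,cs) in enumerate({'side0':[(359,335),(306,240),(275,120)],'top0':[(455,285),(282,245),(122,187)]}.items()):
    im=cv2.imread(f'pics/{n}.png')
    for i,(u,v) in enumerate(cs):
        p=im[v-26:v+26,u-26:u+26]; p=cv2.convertScaleAbs(cv2.resize(p,(260,260),interpolation=cv2.INTER_NEAREST),alpha=1.6,beta=20)
        for k in range(0,52,10):
            cv2.putText(p,str(u-26+k),(k*5,8),0,.3,(0,255,255)); cv2.putText(p,str(v-26+k),(0,k*5+5),0,.3,(0,255,255)); cv2.line(p,(k*5,10),(k*5,14),(0,255,255)); cv2.line(p,(20,k*5),(25,k*5),(0,255,255))
        out[j*270:j*270+260,i*266:i*266+260]=p
cv2.imwrite('pics/z0.png',out)
```

```text
(no output)
```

View pics/z0.png

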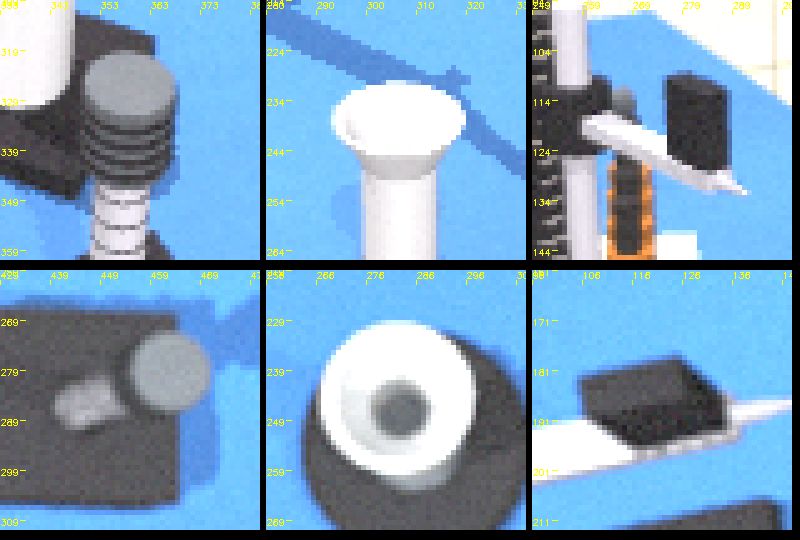

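The crops give the rod head top centre at side (358.5,325.1) and top (462.7,278.5). The rim centre is at side (305.8,237.3) and top (281.8,244). The tab top is near side (282,110), and its face boundaries in the top view are unclear.

Run:
```python
from h import *
s,t=load('side0'),load('top0')
R,e=tri(s,(358.5,325.1),t,(462.7,278.5)); print('rod top',R.round(4),e)
M,e=tri(s,(305.8,237.3),t,(281.8,244)); print('mouth',M.round(4),e)
print([proj(c,M).round(1) for c in(s,t)], 'rim pts',[plane(t,u,v,.11).round(4) for u,v in((266.1,244),(297.7,244),(282,228.5),(282,259.5))])
G,e=tri(s,(282,110),t,(115,184)); print('tab top',G.round(4),e)
# bar direction: tip & edges in top view
tip,e=tri(s,(249+43.0,94+38.3),t,(149,187)); print('tip',tip,e)
im=cv2.imread('pics/top0.png'); print(im[178:200,104:146].sum(2)//3)
```

```text
rod top [ 0.4939 -0.2474  0.1609] 0.0005935970439395463
mouth [0.5592 0.044  0.1116] 0.0011833664139046297
[array([306.1, 237.2]), array([281.7, 244.3])] rim pts [array([0.5601, 0.0708, 0.11  ]), array([0.56  , 0.0167, 0.11  ]), array([0.5872, 0.0439, 0.11  ]), array([0.5333, 0.0433, 0.11  ])]
tab top [0.612  0.2611 0.2901] 0.0016623267443185196
tip [0.61915292 0.22783547 0.25093695] 0.0007076596827980799
[[122 117 120 121 121 120 124 119 121 117 119 120 120 114 108  99  99  93
   84  77  69  72  95 118 122 121 118 118 123 121 121 118 119 117 121 121
  122 123 122 120 121 121]
 [119 121 123 119 123 123 116 115 117 114 105  97  92  88  77  70  60  56
   52  43  39  38  61  88 113 117 121 119 121 122 120 120 119 122 122 124
  121 121 123 123 123 120]
 [118 119 115 119 118 104  97  96  87  87  72  67  58  50  52  44  43  41
   42  41  38  33  29  53  84 103 120 122 121 121 119 117 120 118 118 121
  121 123 121 122 123 120]
 [117 109  98  92  85  73  65  62  52  49  47  42  40  35  39  35  40  39
   39  37  39  32  19  29  47  72 104 119 123 123 120 117 118 116 124 122
  120 122 123 121 
[... 2459 characters left out ...]
 [214 212 211 210 208 211 206 203 191 174 143  99  66  55  58  71  73  70
   84 122 129 119 105 110 116 113 102 101 101 106 111 118 114 116 117 121
  119 123 119 120 123 125]
 [210 208 207 209 208 206 214 213 209 206 191 160 119  99 101 121 109  90
   89 114 116 109 102 104 107 115 116 114 118 118 118 120 119 121 121 120
  121 120 121 121 120 123]
 [209 211 212 213 214 210 210 211 205 195 175 154 117  98  99 111 103  98
  102 105 108 112 115 116 118 116 120 119 122 120 119 121 118 121 121 118
  120 120 123 121 121 121]
 [211 209 209 207 194 178 168 159 147 134 124 114 103  99 107 109 110 116
  116 115 118 118 121 120 121 121 119 115 118 119 119 122 121 120 119 119
  119 121 121 118 121 121]]
```

Rod top z = 0.161 (expected 0.160), rim z = 0.1116 (0.110) and tab top z = 0.290 (pointer about 0.250) all agree with the text. I'll move over the rod now and turn the jaws towards the tab's x axis on the way.

carry_out(
  commands=[0.38, -0.89, 0, -0.6, -1, 0.38, -0.89, 0, -0.6, -1, 0.38, -0.89, 0, -0.6, -1, 0.38, -0.89, 0, -0.6, -1, 0.38, -0.89, 0, -0.6, -1, 0.38, -0.89, 0, -0.6, -1, 0.38, -0.89, 0, -0.6, -1, 0.38, -0.89, 0, -0.6, -1],
)

```text
time_s: 0.9
tcp_pos: [0.3063, 0.3628, 0.2484]
eef_rot: [180.0, 0.0, -35.1]
contact_force: [0.6, 0.7, 0.6]
gripper_width: 0.0875
```

carry_out(
  commands=[0.38, -0.89, 0, -0.6, -1, 0.38, -0.89, 0, -0.6, -1, 0.38, -0.89, 0, -0.6, -1, 0.38, -0.89, 0, -0.6, -1, 0.38, -0.89, 0, -0.6, -1, 0.38, -0.89, 0, -0.6, -1, 0.22, -0.9, 0, -0.6, -1, 0.22, -0.9, 0, -0.6, -1],
)

```text
time_s: 1.7
tcp_pos: [0.4148, 0.0773, 0.2485]
eef_rot: [180.0, 0.0, -54.4]
contact_force: [0.7, 0.1, -0.1]
gripper_width: 0.0877
```

carry_out(
  commands=[0.22, -0.9, 0, -0.6, -1, 0.22, -0.9, 0, -0.6, -1, 0.22, -0.9, 0, -0.6, -1, 0.22, -0.9, 0, -0.6, -1, 0.22, -0.9, 0, -0.6, -1, 0.22, -0.9, 0, -0.6, -1, 0.22, -0.5, 0, -0.6, -1, 0, 0, 0, 0, -1],
)

```text
time_s: 2.5
tcp_pos: [0.4768, -0.1592, 0.2478]
eef_rot: [179.9, 0.0, -71.3]
contact_force: [-0.5, 0.6, -1.2]
gripper_width: 0.0878
```

carry_out(
  commands=[0.14, -0.735, 0, 0, -1, 0.14, -0.735, 0, 0, -1, 0.14, -0.735, 0, 0, -1, 0, 0, -0.5, 0, -1, 0, 0, -0.5, 0, -1, 0, 0, -0.5, 0, -1, 0, 0, -0.5, 0, -1, 0, 0, -0.5, 0, -1],
)

```text
time_s: 3.3
tcp_pos: [0.493, -0.2447, 0.1477]
eef_rot: [180.0, 0.0, -71.0]
contact_force: [0.2, -0.2, 0.1]
gripper_width: 0.0875
```

carry_out(
  commands=[0, 0, 0, 0, 1, 0, 0, 0, 0, 1, 0, 0, 0, 0, 1, 0, 0, 0, 0, 1, 0, 0, 0, 0, 1, 0, 0, 0, 0, 1, 0, 0, 0, 0, 1, 0, 0, 0, 0, 1],
  grip_force=20,
)

```text
time_s: 4.1
tcp_pos: [0.4933, -0.2453, 0.1487]
eef_rot: [-180.0, -0.0, -71.1]
contact_force: [0.0, -0.1, 0.6]
gripper_width: 0.029
```

carry_out(
  commands=[0, 0, 0, 0, 1, 0, 0, 0, 0, 1, 0, 0, 0, 0, 1, 0, 0, 0, 0, 1],
)

```text
time_s: 4.5
tcp_pos: [0.4932, -0.2454, 0.1486]
eef_rot: [180.0, -0.0, -71.1]
contact_force: [-0.9, -0.2, 1.6]
gripper_width: 0.0256
```

carry_out(
  commands=[0, 0, 0.2, 0, 1, 0, 0, 0.4, 0, 1, 0, 0, 0.4, 0, 1, 0, 0, 0.4, 0, 1, 0, 0, 0.4, 0, 1, 0, 0, 0.4, 0, 1, 0, 0, 0.4, 0, 1, 0, 0, 0, 0, 1],
)

```text
time_s: 5.3
tcp_pos: [0.4943, -0.2456, 0.255]
eef_rot: [-179.8, -0.1, -71.0]
contact_force: [0.2, -0.7, -1.8]
gripper_width: 0.0258
```

carry_out(
  commands=[0, 0, 0.5, 0, 1, 0, 0, 0.5, 0, 1, 0, 0, 0, 0, 1],
)

```text
time_s: 5.6
tcp_pos: [0.4942, -0.2456, 0.2945]
eef_rot: [-179.8, -0.1, -71.0]
contact_force: [0.4, 0.3, -1.3]
gripper_width: 0.0257
```

Run:
```python
from h import *
s=cap('side','side1');t=cap('top','top1');st=telemetry.get_state();print(st['tcp_pos'],st['contact_force'],st['moment'])
a=st['tcp_pos']; 
f=a+[0,0,-.003-.135]
ps,pt=proj(s,f),proj(t,f);print(ps,pt)
u,v=map(int,ps);A=cv2.resize(s['frame'][v-95:v+25,u-60:u+60,::-1],(400,400));
u,v=map(int,pt);B=cv2.resize(t['frame'][v-60:v+60,u-60:u+60,::-1],(400,400))
cv2.imwrite('pics/z1.png',np.hstack([A,B]))
```

```text
[ 0.49301126 -0.24499939  0.29161571] [ 0.24845566  0.61926509 -2.77643606] [ 0.11731677  0.03323454 -0.03089201]
[356.94790565 328.04179788] [459.85193851 279.7610849 ]
```

View pics/z1.png

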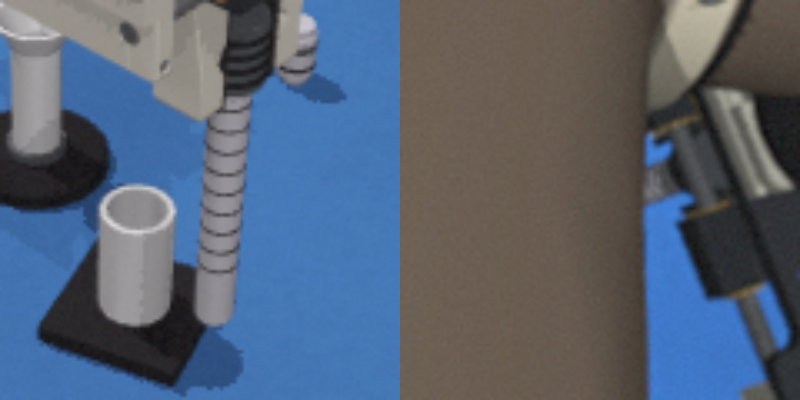

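Side crop: the rod is held by the head and hangs freely, with its foot centre near pixel (359.7,328.2). The top view is blocked by the arm. I'll compare the shaft axis with the prediction.

Run:
```python
from h import *
s=load('side1'); a=np.array([.493,-.245,.2916])
px=lambda x,y:(296+x/3.333-.35,233+y/3.333-.35)
m=[px(228,110),px(222,200),px(215.5,295)]; print(np.round(m,1))
for off in([0,0,0],[.0009,-.0024,0]):
    for z in(.25,.22,.19,.17,.153): print(off,z,proj(s,[a[0]+off[0],a[1]+off[1],z]).round(1))
# automatic: shaft (grey) row centres
f=s['frame'].astype(int); g=(f[:,:,2]-f[:,:,0]<40)&(f.sum(2)>200)
for v in range(266,326,6):
    u=np.where(g[v,345:385])[0]+345
    print(v,u.min() if len(u) else None,u.max() if len(u) else None,u.mean() if len(u) else None)
```

```text
[[364.1 265.7]
 [362.3 292.7]
 [360.3 321.2]]
[0, 0, 0] 0.25 [360.8 272.9]
[0, 0, 0] 0.22 [359.5 291.1]
[0, 0, 0] 0.19 [358.3 308.4]
[0, 0, 0] 0.17 [357.6 319.3]
[0, 0, 0] 0.153 [356.9 328.4]
[0.0009, -0.0024, 0] 0.25 [362.5 273.8]
[0.0009, -0.0024, 0] 0.22 [361.1 292. ]
[0.0009, -0.0024, 0] 0.19 [359.9 309.2]
[0.0009, -0.0024, 0] 0.17 [359.1 320.2]
[0.0009, -0.0024, 0] 0.153 [358.4 329.3]
266 350 370 359.44444444444446
272 358 369 363.5
278 358 369 363.5
284 357 368 362.8181818181818
290 357 368 362.5
296 345 367 357.75
302 345 367 357.85714285714283
308 345 366 357.2307692307692
314 345 366 357.6
320 345 365 356.8
```

carry_out(
  commands=[0.1, 0.4, 0, 0, 1, 0.16, 0.73, 0, 0, 1, 0.18, 0.81, 0, 0, 1, 0.18, 0.81, 0, 0, 1, 0.18, 0.81, 0, 0, 1, 0.18, 0.81, 0, 0, 1, 0.18, 0.81, 0, 0, 1, 0.18, 0.81, 0, 0, 1],
)

```text
time_s: 6.5
tcp_pos: [0.5462, -0.0044, 0.2907]
eef_rot: [179.9, 0.0, -71.1]
contact_force: [0.5, -0.2, -2.4]
gripper_width: 0.0255
```

carry_out(
  commands=[0.16, 0.7, 0, 0, 1, 0.12, 0.61, 0, 0, 1, 0, 0, 0, 0, 1, 0, 0, 0, 0, 1],
)

```text
time_s: 6.9
tcp_pos: [0.5574, 0.047, 0.2908]
eef_rot: [179.8, 0.0, -71.0]
contact_force: [-0.3, -0.2, -1.4]
gripper_width: 0.0259
```

Run:
```python
from h import *
s=cap('side','side2');t=cap('top','top2');st=telemetry.get_state();print(st['tcp_pos'],st['eef_rot'],st['contact_force'],st['moment'],st['time_s'])
M=np.array([.5595,.044,.11])
for z in(.11,.155,.20,.23): print(proj(s,[*M[:2],z]).round(1))
u,v=map(int,proj(s,M));A=cv2.resize(s['frame'][v-75:v+25,u-50:u+50,::-1],(500,500))
cv2.imwrite('pics/z2.png',A); print('origin',u-50,v-75)
```

```text
[0.55753324 0.04612115 0.2915802 ] [ 1.79903407e+02  2.00818048e-03 -7.10778773e+01] [-0.01491601 -0.54253088 -3.07317673] [ 0.07278171 -0.04495574 -0.03046918] 7.0
[306.3 237.9]
[306.  218.1]
[305.8 197.2]
[305.6 182.6]
origin 256 162
```

View pics/z2.png

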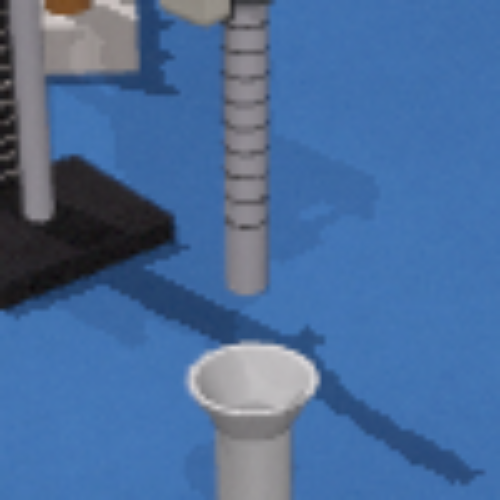

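Side view: the foot is at (305.4,219) over the mouth at (306.5,238), so it's aligned to about 1.5 mm. I'll trim that and lower it in steps, watching the force.

carry_out(
  commands=[0.03, -0.015, -0.25, 0, 1, 0, 0, -0.25, 0, 1, 0, 0, -0.25, 0, 1, 0, 0, -0.25, 0, 1, 0, 0, -0.2, 0, 1, 0, 0, -0.15, 0, 1, 0, 0, -0.15, 0, 1],
)

```text
time_s: 7.7
tcp_pos: [0.5593, 0.0461, 0.2321]
eef_rot: [-180.0, -0.0, -71.1]
contact_force: [0.4, 0.9, -1.6]
gripper_width: 0.0254
```

carry_out(
  commands=[0, 0, -0.1, 0, 1, 0, 0, -0.1, 0, 1, 0, 0, -0.1, 0, 1, 0, 0, -0.1, 0, 1],
)

```text
time_s: 8.1
tcp_pos: [0.5594, 0.0461, 0.2164]
eef_rot: [-180.0, -0.0, -71.1]
contact_force: [-0.0, 0.4, -3.0]
gripper_width: 0.0256
```

carry_out(
  commands=[0, 0, -0.1, 0, 1, 0, 0, -0.1, 0, 1, 0, 0, -0.075, 0, 1, 0, 0, -0.075, 0, 1],
)

```text
time_s: 8.5
tcp_pos: [0.5593, 0.0461, 0.2023]
eef_rot: [180.0, -0.0, -71.1]
contact_force: [-0.4, -0.4, -2.4]
gripper_width: 0.0255
```

carry_out(
  commands=[0, 0, -0.075, 0, 1, 0, 0, -0.075, 0, 1, 0, 0, -0.075, 0, 1],
)

```text
time_s: 8.8
tcp_pos: [0.5633, 0.0462, 0.1993]
eef_rot: [-179.4, -0.2, -70.9]
contact_force: [-2.3, -1.0, 30.2]
gripper_width: 0.0259
```

carry_out(
  commands=[0, 0, -0.075, 0, 1, 0, 0, -0.075, 0, 1, 0, 0, -0.075, 0, 1],
)

```text
time_s: 9.1
tcp_pos: [0.5635, 0.0462, 0.1907]
eef_rot: [-179.4, -0.2, -70.9]
contact_force: [-2.9, -0.9, 28.5]
gripper_width: 0.0261
```

The rod met the stop at TCP z of about 0.200, so the foot is at about 0.062, inside the allowed range. After that the grip slid down the head at about 28 N. I'll unload before opening.

carry_out(
  commands=[0, 0, 0.08, 0, 1, 0, 0, 0.06, 0, 1, 0, 0, 0, 0, 1],
)

```text
time_s: 9.4
tcp_pos: [0.5596, 0.0461, 0.1908]
eef_rot: [-179.9, -0.0, -71.0]
contact_force: [-1.5, 0.4, 5.6]
gripper_width: 0.0256
```

carry_out(
  commands=[0, 0, 0.03, 0, 1, 0, 0, 0, 0, 0.3, 0, 0, 0, 0, 0.2, 0, 0, 0, 0, 0.1, 0, 0, 0, 0, -0.2, 0, 0, 0, 0, -0.5, 0, 0, 0, 0, -0.5, 0, 0, 0, 0, -0.5],
)

```text
time_s: 10.2
tcp_pos: [0.5593, 0.0461, 0.1914]
eef_rot: [-180.0, 0.0, -71.1]
contact_force: [1.2, -0.4, -0.0]
gripper_width: 0.0637
```

Run:
```python
from h import *
s=cap('side','side3');st=telemetry.get_state();print(st['tcp_pos'],st['contact_force'],st['gripper_width'])
A=cv2.resize(s['frame'][150:310,220:380,::-1],(560,560))
cv2.imwrite('pics/z3.png',A)
```

```text
[0.55928815 0.04607846 0.19140112] [ 0.18274593 -0.64239116  0.52872641] 0.06467127516386474
```

View pics/z3.png

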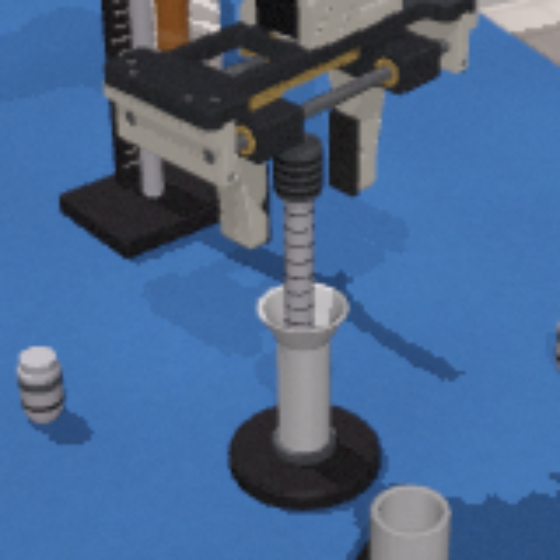

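The rod stands in the flared tube with its head up, leaning slightly, and the fingers are clear of it. I'll go straight up, then towards the tab, and meanwhile compute the bar direction.

carry_out(
  commands=[0, 0, 0.3, 0, -0.5, 0, 0, 0.6, 0, -0.5, 0, 0, 0.7, 0, -0.5, 0, 0, 0.7, 0, -0.5, 0, 0, 0.7, 0, -0.5, 0, 0, 0.7, 0, -0.5, 0, 0, 0, 0, -0.5],
)

```text
time_s: 10.95
tcp_pos: [0.5609, 0.0461, 0.3449]
eef_rot: [-179.6, -0.1, -71.0]
contact_force: [-0.1, 0.5, 0.7]
gripper_width: 0.0657
```

carry_out(
  commands=[0.16, 0.6, 0, 0, -0.5, 0.16, 0.7, 0, 0, -0.5, 0.16, 0.7, 0, 0, -0.5, 0.16, 0.7, 0, 0, -0.5, 0.17, 0.7, 0, 0, -0.5, 0.17, 0.7, 0, 0, -0.5, 0.17, 0.7, 0, 0, -0.5, 0.17, 0.57, 0, 0, -0.5],
)

```text
time_s: 11.75
tcp_pos: [0.6121, 0.2623, 0.3396]
eef_rot: [180.0, 0.0, -71.0]
contact_force: [0.5, -0.4, -0.8]
gripper_width: 0.0656
```

Run:
```python
from h import *
t0=load('top0');s0=load('side0')
for n,p in{'TL':(105,182),'TR':(125.3,178.2),'BR':(126,187),'BL':(106,190.5)}.items(): print(n,plane(t0,*p,.289).round(4))
im=cv2.imread('pics/top0.png').astype(int)
# lower edge of bar (bright, z~.25)
pts=[]
for u in range(80,104,4):
    col=im[180:215,u].sum(1)//3; k=[i for i in range(34) if col[i]>165>=col[i+1]]
    kk=[i for i in range(34) if col[i]<165<=col[i+1]]
    print(u,[180+i for i in kk],[180+i for i in k])
s=cap('side','side4');t=cap('top','top4');st=telemetry.get_state();print(st['tcp_pos'],st['joints'].round(1),st['time_s'])
def crop(c,u,v,h,S=390):
    p=cv2.resize(c['frame'][v-h:v+h,u-h:u+h,::-1],(S,S),interpolation=cv2.INTER_NEAREST); f=S/2/h
    for k in range(0,2*h,10):
        q=int(k*f); cv2.putText(p,str(u-h+k),(q,8),0,.3,(0,255,255)); cv2.putText(p,str(v-h+k),(0,q+5),0,.3,(0,255,255)); cv2.line(p,(q,10),(q,14),(0,255,255)); cv2.line(p,(20,q),(25,q),(0,255,255))
    return p
A=crop(s,306,205,35);B=crop(t,282,245,35); cv2.imwrite('pics/z4.png',np.hstack([A,B]))
```

```text
TL [0.6146 0.276  0.289 ]
TR [0.6198 0.2481 0.289 ]
BR [0.6072 0.2462 0.289 ]
BL [0.6024 0.2736 0.289 ]
80 [203] [205]
84 [199] [204]
88 [194] [203]
92 [193] [203]
96 [192] [202]
100 [191] [201]
[0.61229171 0.26330719 0.33848721] [ 40.   17.6   7.9  -0.  -80.4 -20.9] 11.85
```

View pics/z4.png

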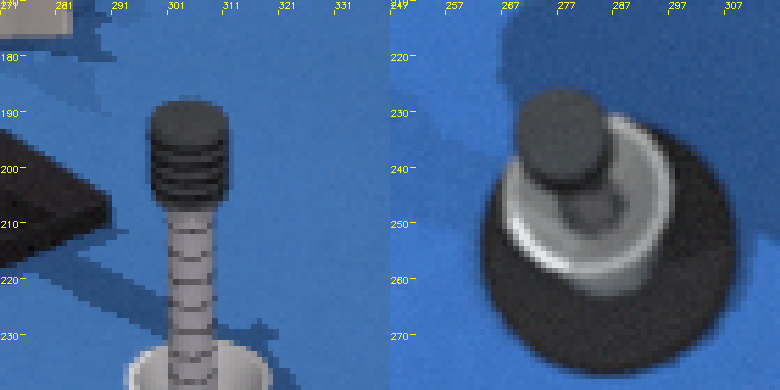

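Run:
```python
from h import *
s,t=load('side4'),load('top4')
H,e=tri(s,(304.6,190.7),t,(277.1,233.9)); print(H.round(4),e)
# same method on known start state for bias: rod top 0.160
for dv in(-1,1): print(tri(s,(304.6,190.7+dv),t,(277.1,233.9))[0].round(4))
# head radius scale: rim of the top circle silhouettes in side
f=s['frame'].astype(int)
print(f[180:212,303:306].mean((1,2)).round(0))
print(f[225:245,262:300].sum(2)[::3]//3)
```

```text
[0.5565 0.0434 0.2145] 0.000751881281051371
[0.5562 0.0431 0.2167]
[0.5568 0.0436 0.2123]
[118. 116. 116. 116. 116. 116. 118. 104.  68.  64.  64.  65.  66.  66.
  67.  63.  44.  33.  61.  39.  37.  61.  37.  41.  61.  32.  44.  60.
 121. 128. 139.  83.]
[[117 120 117 117 119 117 117 118 119 119 119 121 118 118 118 119 118 118
  118 117 118 119 118 117 120 118 114  83  83  79  80  80  81  79  81  82
   83  82]
 [118 120 118 119 121 119 121 116 118 118 118 118 118 120 118 120 119 120
  119 118 118 117 119 120 121 118 119 118 119 120 117 118 117 112  85  85
   82  85]
 [119 118 118 118 118 119 118 120 120 120 120 120 122 120 120 121 119 119
  121 118 119 119 118 119 115 119 118 117 116 118 117 118 120 119 118 119
  120 120]
 [120 121 119 120 119 121 120 121 120 119 120 120 122 121 119 117 119 119
  118 119 119 120 119 119 118 119 119 121 117 119 119 118 126 170 200 171
  163 165]
 [121 121 119 120 120 120 117 119 119 119 120 120 120 119 117 121 119 120
  122 121 121 119 119 119 120 119 118 118 118 118 118 155 199 149 145 151
  157 160]
 [121 121 119 119 122 121 123 117 118 119 119 120 121 122 122 122 122 121
  122 120 120 118 120 120 119 120 120 121 119 119 119 130 177 183 122 136
  143 154]
 [119 119 121 120 121 121 122 121 121 122 121 120 121 121 120 120 119 121
  122 121 123 119 120 120 118 120 120 120 121 119 120 119 119 118 108 109
  138 156]]
```

carry_out(
  commands=[0, -0.03, 0, -0.72, -0.5, 0, 0, 0, -0.72, -0.5, 0, 0, 0, -0.7, -0.5, 0, 0, -0.4, 0, -0.5, 0, 0, -0.4, 0, -0.5, 0, 0, -0.4, 0, -0.5, 0, 0, -0.4, 0, -0.5],
)

```text
time_s: 12.55
tcp_pos: [0.6119, 0.259, 0.2753]
eef_rot: [-180.0, 0.0, -79.6]
contact_force: [0.1, -0.4, -0.0]
gripper_width: 0.0659
```

The side-column edges put the rod top at 0.2127. The cameras read about 1 mm high on the known start heights, which corrects this to about 0.211. The contact height also gives 0.211. I'll place the pointer by pushing the tab top with closed fingertips: the tab top must end at 0.211 + 0.040 = 0.251, which means TCP z = 0.273.

carry_out(
  commands=[0, 0, 0.5, 0, -0.5, 0, 0, 0.5, 0, -0.5, 0, 0, 0.5, 0, -0.5, 0, 0, 0.1, 0, -0.5, 0, 0, 0, 0, 1, 0, 0, 0, 0, 1, 0, 0, 0, 0, 1, 0, 0, 0, 0, 1],
  grip_force=10,
)

```text
time_s: 13.35
tcp_pos: [0.6118, 0.2595, 0.3384]
eef_rot: [179.9, -0.0, -79.6]
contact_force: [0.1, 0.2, 0.0]
gripper_width: 0.0393
```

carry_out(
  commands=[0, 0, 0, 0, 1, 0, 0, 0, 0, 1, 0, 0, 0, 0, 1, 0, 0, 0, 0, 1, 0, 0, 0, 0, 1, 0, 0, 0, 0, 1, 0, 0, 0, 0, 1, 0, 0, 0, 0, 1],
)

```text
time_s: 14.15
tcp_pos: [0.6121, 0.2597, 0.3394]
eef_rot: [-180.0, 0.0, -79.6]
contact_force: [-0.2, 0.4, 0.1]
gripper_width: 0.0002
```

carry_out(
  commands=[0, 0.02, -0.2, 0, 1, 0, 0, -0.2, 0, 1, 0, 0, -0.1, 0, 1, 0, 0, 0, 0, 1],
)

```text
time_s: 14.55
tcp_pos: [0.6117, 0.2603, 0.318]
eef_rot: [179.9, -0.0, -79.6]
contact_force: [0.2, 0.1, 0.3]
gripper_width: 0.0005
```

carry_out(
  commands=[0, 0, -0.05, 0, 1, 0, 0, -0.05, 0, 1, 0, 0, -0.05, 0, 1, 0, 0, 0, 0, 1],
)

```text
time_s: 14.95
tcp_pos: [0.612, 0.2604, 0.3131]
eef_rot: [180.0, -0.0, -79.6]
contact_force: [0.1, -0.8, 0.5]
gripper_width: 0.0005
```

carry_out(
  commands=[0, 0, -0.05, 0, 1, 0, 0, -0.05, 0, 1, 0, 0, -0.05, 0, 1, 0, 0, 0, 0, 1],
)

```text
time_s: 15.35
tcp_pos: [0.6122, 0.2605, 0.3075]
eef_rot: [-180.0, 0.0, -79.6]
contact_force: [-0.4, -0.6, 2.3]
gripper_width: 0.0004
```

carry_out(
  commands=[0, 0, -0.1, 0, 1, 0, 0, -0.1, 0, 1, 0, 0, -0.1, 0, 1, 0, 0, -0.1, 0, 1, 0, 0, -0.1, 0, 1, 0, 0, -0.1, 0, 1, 0, 0, 0, 0, 1],
)

```text
time_s: 16.05
tcp_pos: [0.6119, 0.2604, 0.2824]
eef_rot: [179.9, -0.0, -79.6]
contact_force: [0.4, 0.2, 0.5]
gripper_width: 0.0004
```

Contact force is only about 0.5 N now, so I'll check that the tab really is moving with the fingers.

Run:
```python
from h import *
s=cap('side','side5')
z=[];f=[]
st=telemetry.get_state();print(st['tcp_pos'],st['contact_force'])
cv2.imwrite('pics/z5.png',cv2.resize(s['frame'][80:240,220:380,::-1],(600,600)))
```

```text
[0.61169382 0.26037765 0.28239361] [ 0.02279998 -0.00194605  0.69734442]
```

View pics/z5.png

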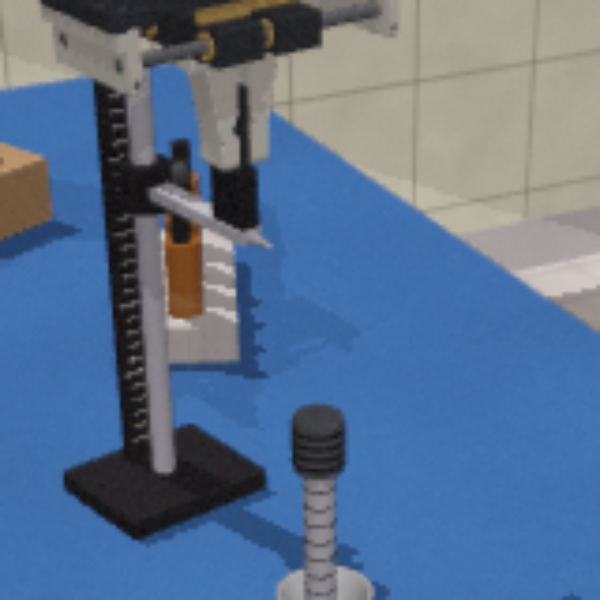

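The fingertips sit on the tab, which has moved down with them, and the rod is undisturbed. 9.4 mm remain; I'll go gently.

carry_out(
  commands=[0, 0, -0.05, 0, 1, 0, 0, -0.05, 0, 1, 0, 0, -0.05, 0, 1, 0, 0, -0.025, 0, 1, 0, 0, -0.025, 0, 1, 0, 0, 0, 0, 1, 0, 0, 0, 0, 1],
)

```text
time_s: 16.8
tcp_pos: [0.6122, 0.2605, 0.2751]
eef_rot: [180.0, 0.0, -79.6]
contact_force: [-1.1, -0.5, 1.8]
gripper_width: 0.0005
```

Run:
```python
from h import *
s=cap('side','side6');st=telemetry.get_state();print(st['tcp_pos'],st['contact_force'])
# tip known xy; predicted tip pixels for pointer heights
for z in(.207,.209,.211,.213,.215): print(z,proj(s,[.6192,.2278,z]).round(1))
f=s['frame'].astype(int); print((f[136:152,276:302].sum(2)//3))
```

```text
[0.61218454 0.26057432 0.27509477] [0.06541498 0.48335408 1.95361924]
0.207 [292.4 151.7]
0.209 [292.4 150.8]
0.211 [292.4 150. ]
0.213 [292.3 149.1]
0.215 [292.3 148.2]
[[ 86  22  21  26  26  22  24  17  28  26  21  19  39  92 107 110 110 111
  119 117 120 118 118 119 118 117]
 [122  23  15  22  27  22  26  19  24  25  18  20  39  92 108 105 107 110
  119 117 119 117 117 117 118 118]
 [155  23  21  21  23  22  20  19  27  14  24  23  41  90 106 111 109 108
  116 117 119 118 118 119 118 117]
 [156  20  20  24  24  26  24  15  28  26  21  23  39  89 106 108 107 107
  117 118 115 120 117 117 118 119]
 [172  23  26  24  22  24  22  26  23  18  22  24  33  88 106 108 106 108
  110 119 117 118 116 116 117 115]
 [145 132  45  19  26  21  23  16  25  23  28  29  41  87 107 107 107 107
  107 116 116 116 115 116 117 118]
 [125 123 139 100  48  24  24  24  22  20  24  20  38  87 106 105 106 105
  109 117 117 116 116 115 116 118]
 [126 121 119 118 142 129  44  26  28  22  20  36  76  92 109 108 106 106
  106 115 115 119 118 117 116 117]
 [142 124 115 119 124 128 140 132  67  68  87 139 126 122 104 106 105 105
  107 117 117 117 116 116 115 114]
 [143 175 142 118 124 123 121 128 140 128 143 153 146 122 107 108 109 106
  109 109 119 117 119 116 115 117]
 [137 140 137 133 137 123 122 119 126 128 137 146 152 150 110 106 107 108
  110 110 119 115 118 117 117 116]
 [136 138 139 138 139 135 139 118 121 127 111 120 127 145 152 125 107 105
  108 108 119 116 117 118 118 115]
 [138 138 136 139 137 137 123 111 117 118 110 101 108  99 120 142 145 107
  109 110 110 118 117 115 114 116]
 [138 136 136 137 137 137 122 109 108 108 106 107 106 108 107 104 116 110
  109 110 117 116 115 119 117 117]
 [193 194 195 190 138 135 104  75  73  76 107 108 106 108 108 107 107 104
  108 107 115 117 117 119 117 117]
 [145 151 196 197 194 192 135  72  71  72  78 107 107 108 108 109 108 109
  111 115 117 118 118 117 117 117]]
```

The tip projects about 2.5 mm above the rod's top, and the kinematics say 2.1 mm. I'll go a last 2.2 mm down.

carry_out(
  commands=[0, 0, -0.03, 0, 1, 0, 0, -0.025, 0, 1, 0, 0, 0, 0, 1, 0, 0, 0, 0, 1],
)

```text
time_s: 17.25
tcp_pos: [0.6122, 0.2606, 0.2732]
eef_rot: [-180.0, 0.0, -79.6]
contact_force: [-0.9, -0.1, 2.6]
gripper_width: 0.0007
```

carry_out(
  commands=[0, 0, 0.2, 0, 1, 0, 0, 0.6, 0, 1, 0, 0, 0.8, 0, 1, 0, 0, 0.8, 0, 1, -0.5, 0, 0.4, 0, 1, -0.8, 0, 0, 0, 1, -0.8, 0, 0, 0, 1, -0.8, 0, 0, 0, 1],
)

```text
time_s: 18.05
tcp_pos: [0.4951, 0.2604, 0.3853]
eef_rot: [-180.0, 0.0, -79.6]
contact_force: [-0.2, -0.3, 0.4]
gripper_width: 0.0004
```

carry_out(
  commands=[-0.8, 0.4, 0, 0, 1, -0.6, 0.8, 0, 0, 1, -0.3, 0.8, 0, 0, 1, 0, 0.8, 0, 0, 1, 0, 0.8, 0, 0, 1, 0, 0, 0, 0, 1],
)

```text
time_s: 18.65
tcp_pos: [0.4276, 0.4076, 0.384]
eef_rot: [179.9, -0.0, -79.5]
contact_force: [-0.4, -0.4, -1.3]
gripper_width: 0.0001
```

Run:
```python
from h import *
s=cap('side','side7');t=cap('top','top7');st=telemetry.get_state();print(st['tcp_pos'],st['contact_force'],st['time_s'])
def crop(c,u,v,h,S=390):
    p=cv2.resize(c['frame'][v-h:v+h,u-h:u+h,::-1],(S,S),interpolation=cv2.INTER_NEAREST); f=S/2/h
    p=cv2.convertScaleAbs(p,alpha=1.5,beta=15)
    for k in range(0,2*h,10):
        q=int(k*f); cv2.putText(p,str(u-h+k),(q,8),0,.3,(0,255,255)); cv2.putText(p,str(v-h+k),(0,q+5),0,.3,(0,255,255)); cv2.line(p,(q,10),(q,14),(0,255,255)); cv2.line(p,(20,q),(25,q),(0,255,255))
    return p
top=np.hstack([crop(s,285,140,26,290),crop(t,125,190,26,290)])
bot=np.hstack([crop(s,305,205,26,290),crop(t,280,240,26,290)])
cv2.imwrite('pics/z7.png',np.vstack([top,bot]))
```

```text
[0.42783625 0.4051047  0.38468557] [-0.16999626 -0.21315438  0.08152703] 18.75
```

View pics/z7.png

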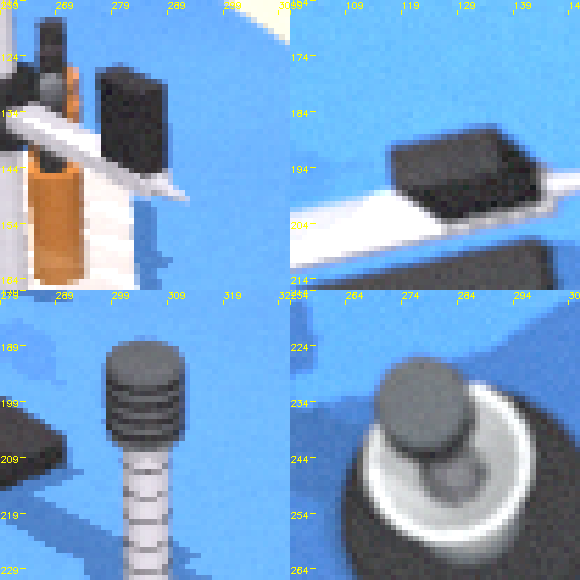

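Final view: tab on the bar with the tip at side (292.1,149.5). The rod stands in the funnel, head top centre at side (304.6,191.6) and top (277.7,234.4).

Run:
```python
from h import *
s,t=load('side7'),load('top7')
print('rod',tri(s,(304.6,191.6),t,(277.7,234.4)),tri(s,(304.6,191.6),t,(277.4,234.1)))
# tab top face: far-left & near corners (side crop -> px), top crop
q=lambda x,y,u,v:(u+x/5.577-.4,v+y/5.577-.4)
print('tabtop',tri(s,q(132,77,259,114),t,q(449-290,155,99,164)))
print('tip',[proj(s,[.6192,.2278,z]).round(1) for z in(.210,.212,.214)])
# pointer drop between side0 and side7 by template shift of tab
a,b=[cv2.cvtColor(load(n)['frame'],cv2.COLOR_RGB2GRAY) for n in('side0','side7')]
m=lambda g:np.array([np.argmin(np.diff(g[100:160,u].astype(int)))+100 for u in range(278,286)])
print(m(a),m(b))
for n in('side0','side7'):
    f=load(n)['frame'].astype(int).sum(2)//3; print(n,f[124:154,287:294].tolist())
```

```text
rod (array([0.55606642, 0.04256369, 0.21312672]), np.float64(0.0008185483885332958)) (array([0.5564688 , 0.04309147, 0.2128033 ]), np.float64(0.0005568314151272205))
tabtop (array([0.61145129, 0.25900311, 0.2528067 ]), np.float64(0.0006996627458128338))
tip [array([292.4, 150.4]), array([292.3, 149.5]), array([292.3, 148.7])]
[157 157 158 158 158 102 109 109] [125 125 152 158 158 126 126 127]
side0 [[26, 66, 116, 113, 114, 116, 115], [27, 63, 116, 116, 117, 116, 116], [26, 63, 116, 115, 115, 116, 116], [48, 87, 115, 115, 116, 116, 114], [126, 125, 117, 115, 116, 117, 116], [149, 133, 120, 113, 114, 117, 116], [144, 147, 135, 101, 115, 117, 115], [122, 133, 141, 145, 117, 115, 117], [107, 103, 114, 119, 152, 121, 116], [115, 115, 115, 116, 112, 116, 116], [116, 116, 114, 116, 116, 115, 114], [116, 116, 114, 117, 117, 117, 117], [115, 114, 115, 114, 116, 115, 116], [116, 116, 115, 115, 112, 116, 115], [116, 114, 117, 113, 116, 114, 115], [116, 114, 114, 112, 114, 114, 114], [116, 113, 113, 115, 114, 113, 114], [113, 113, 113, 115, 115, 115, 115], [114, 113, 112, 114, 115, 114, 112], [1
[... 781 characters left out ...]
17, 117, 118, 119, 119], [23, 52, 118, 119, 117, 120, 118], [17, 43, 100, 118, 120, 118, 119], [27, 43, 97, 116, 116, 119, 116], [21, 41, 96, 118, 118, 116, 118], [17, 39, 97, 115, 114, 117, 117], [20, 36, 97, 119, 116, 117, 117], [22, 42, 97, 115, 116, 117, 115], [23, 40, 95, 115, 116, 116, 116], [27, 38, 96, 116, 113, 117, 115], [35, 88, 121, 114, 117, 117, 117], [140, 124, 124, 116, 117, 117, 117], [152, 150, 127, 118, 116, 116, 116], [140, 146, 153, 129, 117, 114, 116], [113, 128, 149, 147, 144, 117, 117], [118, 107, 110, 118, 127, 132, 118], [117, 118, 117, 117, 119, 122, 115], [117, 117, 117, 117, 117, 117, 116], [118, 118, 117, 118, 119, 117, 118], [118, 117, 116, 119, 117, 117, 118]]
```

The raw two-view heights agree: rod top 0.213, pointer 0.2128 from the tab top and 0.212 from the tip. I'm handing in.

```bash
python3 -c "
from h import *
print(r.close_job())"
```

```text
the job is handed in; nothing more can be done
None
```

The rod is in the flared tube, head up and released, and the pointer is level with its top to within about 1 mm. I handed the job in at about 19 s of robot time, with the arm clear of everything.

- **Rod:** I lowered it until it met the stop, with its foot about 61 mm above the table. That is within the range given for the stop. I pushed too far there: the force rose to about 30 N and the gripper slid roughly 9 mm down the head. I then unloaded the arm and opened the fingers. The rod stayed seated with a slight lean, and about 101 mm of it sticks out of the tube.
- **Pointer:** I slid it down by pushing on the tab top with closed fingertips, then backed away.
- **Last checks:**

| Height (mm above the table) | Cameras, raw | From the arm's position |
|---|---|---|
| Rod top | about 213 | about 211 |
| Pointer | 212.8 from the tab top, about 212 from the tip | 211.2 |

  The cameras also read 1–1.5 mm high on the known start heights, which explains the gap between the two columns. The tip height uses the side view only, with the tip position measured at the start. No check failed, but the measurements themselves are only good to about 1–1.5 mm.

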